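Close a pressure vessel to the click of a torque wrench

TASK

Take the click-type torque wrench from the mat, set its socket fully down over the hex nut on top of the steel pressure vessel without pressing the vessel's sprung support to the bottom, and turn clockwise until the nut is home and the wrench clicks, that is, its handle breaks away at the set torque. Stop at the click, before the handle runs on to its end stop; then lift the wrench off and lay it flat on the mat again, without dropping it and without disturbing the things around.

Things in the scene. Friction and masses are not known exactly. Their poses are not given: they have to be found in the camera images.
- wrench: Steel head of the loose torque wrench (whole: about 0.55 kg, 252 mm long, balance point 120 mm from the head's axis). Hex socket open downwards, inside 43 mm across flats, 22 mm deep, outside 55; round cap 60 mm wide, top 36 mm above the mouth. Origin: centre of the mouth (underside); z up; handle along -x; two opposite flats face +x and -x. Starts flat on the mat, handle towards the robot
- grip (a point): Middle of the wrench's black grip, 130 mm from the head's axis, 26 mm above the mouth's level. Grip: 22 mm wide, 22 mm high, 125 mm long; on the mat it hangs free by 15 mm, as the wrench stands on its head and on the steel end knob (post, 32 mm diameter, 38 mm high, 206 mm from the head's axis). Axes turn with the handle: -x from head to end knob, z up
- handle (a joint): Breakaway angle of the handle about the head's vertical axis, relative to the head, clockwise from above (rad). A spring holds it at 0 up to the set torque, 1.8 N m clockwise (up to 14 N at the grip); then it gives at a nearly steady torque (2.15 N m at the end stop, 0.24). Above 0.10 it has clicked. Springs back to 0 when let go; solid anticlockwise
- nut_top (a point): Centre of the top of the steel hex nut, 129 mm above the bench. Nut: 40 mm across flats, 25 mm high, top 5 mm tapered to 31 mm diameter. Axes turn with the nut: z up, two opposite flats face +x and -x. On a fully seated socket the roof rests on the nut's top, the mouth 22 mm below this point, 3 mm above the lid. Play: 1.5 mm each side, 0.15 to 0.2 rad of turn either way
- nut (a joint): Angle of the nut about its vertical axis, clockwise from above is positive (rad). It starts between 0.15 and 0.55, oiled, turns against 0.25 N m of friction, and is home, against a solid stop, at 1.0
- saddle (a joint): How far the vessel (steel cylinder, lid 86 mm wide, lid's top 104 mm above the bench) is pressed down into its sprung support (m). About 0 unloaded; about 5 N per mm; at 0.006 (some 31 N, the wrench's weight included) it is as good as at the bottom; hard stop at 0.007
- station: Fixed round foot that carries the vessel, grey, 150 mm in diameter, 22 mm high, on the bench. Origin: centre of its underside, on the nut's axis. It stands left or right of the middle, the mat on the other side
- mat: Grey mat fixed to the bench, 340 x 180 x 4 mm (x, y, z). Origin: centre of its underside, on the bench
- jar: Bystander: white plastic jar, 44 mm diameter, 70 mm high. Origin: centre of its underside
- amber_bottle: Bystander: amber glass bottle, 60 mm diameter, 130 mm high. Origin: centre of its underside
- seal_ring: Bystander: flat white ring, 52 mm outside diameter, 6 mm high. Origin: centre of its underside
- beaker: Bystander: glass beaker, 68 mm diameter, 80 mm high. Origin: centre of its underside
Mind the look-alikes: they are no part of the job. Of the things like the station, leave any that is blue or red; of the rest the larger one is meant.

How it is judged:
On the way, in this order (a step that is already met when the one before it is completed fails the run):
1. the wrench's socket is fully down on the nut (within 5 mm of its axis, mouth at least 18 mm below the nut's top, level), the nut not yet home (horizontal distance between wrench and nut_top below 0.005 m and z of wrench in the frame of nut_top below -0.018 m and angle between wrench's own z axis and vertical below 0.1 rad and value of joint nut below 0.9 rad), for 0.1 s.
2. with the socket on the nut and the nut home (above 0.95 rad), the handle breaks away past 0.10 rad (horizontal distance between wrench and nut_top below 0.005 m and z of wrench in the frame of nut_top below -0.018 m and angle between wrench's own z axis and vertical below 0.1 rad and value of joint nut above 0.95 rad and value of joint handle above 0.1 rad), for 0.05 s.
At the end, for the whole second after the job is handed in: The nut is home (above 0.93 rad); the wrench lies flat on the mat (within 0.08 rad of level, mouth below 10 mm and grip middle below 36 mm above the bench), head centre and grip middle both over the mat, handle sprung back (below 0.04 rad), at rest; the vessel is unloaded (value of joint nut above 0.93 rad and value of joint handle below 0.04 rad and angle between wrench's own z axis and vertical below 0.08 rad and height (world z) of wrench below 0.01 m and height (world z) of grip below 0.036 m and x of wrench in the frame of mat between -0.17 and 0.17 m and y of wrench in the frame of mat between -0.09 and 0.09 m and x of grip in the frame of mat between -0.17 and 0.17 m and y of grip in the frame of mat between -0.09 and 0.09 m and linear speed of wrench below 0.02 m/s and value of joint saddle below 0.002 m); the robot touches nothing.
It fails at once if the handle is forced on past the click, beyond 0.20 rad, on to its end stop (value of joint handle above 0.2 rad).
It fails at once if the vessel is pressed down more than 6 mm into its sprung support (about 31 N) (value of joint saddle above 0.006 m).
It fails at once if the wrench is dropped or thrown (faster than 0.6 m/s while not held) (contact force between the fingers and wrench below 0.3 N and linear speed of wrench above 0.6 m/s).
It fails at once if a bystander (jar, amber bottle, ring or beaker) is moved by more than 30 mm (distance of any of jar, amber_bottle, seal_ring, beaker from where it was at the start of the episode above 0.03 m).
It also fails if it takes over 72 s, if anything falls off the work surface, if the arm or the gripper's body presses on something with over 40 N, if the wrist force passes 120 N, or if a joint passes its speed limit or range.

ROBOT

A 6-joint arm with a two-finger parallel gripper is mounted at the origin on the work surface. World frame = base frame: x ahead of the robot, y to its left, z up, the work surface at z = 0. Lengths are in m, angles in rad, forces in N, time in s.
With the tool pointing down it reaches from about 0.275 to 0.75 m from the base axis. Payload 10.2 kg.
Tool frame: the origin (TCP) lies midway between the tips of the shut fingers; the grasp point (between the pads) lies 19 mm behind it; z points along the fingers, y is the line along which they close (so a half turn about z gives the same grasp; the last joint's range is limited). The gripper opens to 85 mm and grips with 20 to 120 N. Pads are 22 mm wide; open, the fingers measure 114 mm over their backs; the gripper's body (76 mm by 85 mm) begins 54 mm behind the grasp point. The pads swing forward as they close: fully open they stand 13 mm farther back than shut.
Start: joints at [-1.421, 0.313, 1.498, -0, 1.331, -0.223], TCP at [0.191, -0.489, 0.231] pointing down, gripper open.
Joint ranges: [-2.94, 2.94], [-0.97, 2.17], [0.19, 2.56], [-1.23, 4.37], [0.02, 3.11], [-2.88, 2.88]. Speed limits (rad/s): [2.39, 2.39, 3.01, 3.14, 3.14, 3.14].

INTERFACE

Orientations are given as a unit quaternion [w, x, y, z].
In Python, from cell import * gives the robot as it stands. The module is installed in compiled form; this text tells all that it offers. Calls block until the motion is done:
- goto(position, orientation): joint-space move of the TCP to a pose.
- line_to(position, attitude=None, velocity=0.15, max_force=None): straight line of the TCP; attitude=None keeps the orientation; velocity is the mean speed in m/s. With max_force (N) it stops when the force on the tool has changed by that much, and returns True; else False.
- move_j(angles): joint-space move.
- move_gripper(opening): finger opening in m; the grip force is fixed at half the most; returns when the fingers have stopped.
- dwell(seconds).
- inverse_kinematics(position, orientation): joint angles nearest the present ones, or None.
- read_state(): the state.
- read_camera(name): name is "side" or "top" or "wrist"; returns the picture (420x560x3 uint8, red, green, blue); there is no depth.
- camera_params(name): a dict with "mtx" (3x3 intrinsics, pixels), "cam_to_world" (4x4, takes a point from camera to world coordinates); the wrist camera has in their place "T_tool_cam" (4x4, takes a point from camera to tool coordinates, whose origin is the TCP and whose axes are the flange's). Camera axes: x right, y down, z forward; pixel columns grow to the right and rows downward; lengths in m; the calibration is good to about 2 mm. A picture is of the moment at which its call begins: read the wrist's pose just before it. camera_params takes no time and is no camera call.
A pose or a line that the arm cannot do raises MotionError and nothing moves.
- hand_in(): hands the job in; it is judged then, once.
Trained networks look in the newest picture that a camera, given by its name, has taken for a name from the list of things; names that differ only in an ending like _2 or _b are one class to them, and where a whole thing is asked for, a point or a joint stands for the part that bears it (a point fixed in the world has none). Each returns a list of dicts, best first, with "score" (0 to 1); they miss things now and then, are a little off and sometimes report something else, mostly with a low value. They report only what shows in the picture. A call takes as long as a camera call. They do not tell look-alikes from the thing itself.
- boxes_of(query, camera): "position" ([x, y, z] in m, in the coordinates of the camera as it stood for that picture, good to about 4 mm: the middle of the surface that is visible of it).
- masks_of(query, camera): "mask" (420x560 bool, what is visible of it).
- tip_of(query, camera): "position" ([x, y, z] in m, in the coordinates of the camera as it stood for that picture, good to about 4 mm: a listed point, or the origin of a listed thing).
The state is a dict: "t": time; "joints": joint angles; "qd": joint speeds; "effort": joint torques, N m; "eef_pos": TCP position; "orientation": TCP orientation; "force": force on the tool from outside, world axes, zero at the start; "wrist_torque": the same for the moment, N m; "width": finger opening in m; "grip_force": force on a finger pad.
Only numpy, scipy, OpenCV 4.12 (cv2) and the standard library are available. Lean on these libraries where they do the work, as an engineer would, in place of code of your own. Each camera call takes 0.05 s, during which the arm holds its last target. There are 200 camera calls.

## Working session

There is one attempt and no reset: what is moved stays moved. The work goes in short steps, each a Python script; the robot and the scene stay as the last script left them, time stands still between calls to the robot, and variables do not carry over. Pictures are saved under pics/ and viewed, at most 10 in all, crops included, and the job is handed in when it is done.

```bash
mkdir -p pics; cat > h.py <<'E'
from cell import *
import numpy as np, cv2
from scipy.spatial.transform import Rotation as R
def q2R(q): return R.from_quat([q[1],q[2],q[3],q[0]]).as_matrix()
def R2q(M):
    x=R.from_matrix(M).as_quat(); return [x[3],x[0],x[1],x[2]]
def campose(n):
    p=camera_params(n)
    if n!='wrist': return np.array(p['mtx']),np.array(p['cam_to_world'])
    s=read_state(); T=np.eye(4); T[:3,:3]=q2R(s['orientation']); T[:3,3]=s['eef_pos']
    return np.array(p['mtx']),T@np.array(p['T_tool_cam'])
def snap(n,f=None):
    K,T=campose(n); im=read_camera(n)
    if f: cv2.imwrite('pics/'+f,im[:,:,::-1])
    return K,T,im
def W(T,p): return (T@np.append(p,1))[:3]
def pix(K,T,p):
    c=np.linalg.inv(T)@np.append(p,1); u=K@c[:3]; return u[:2]/u[2]
def down(yaw): # tool x axis at yaw in world, z down
    c,s=np.cos(yaw),np.sin(yaw)
    return R2q(np.array([[c,s,0],[s,-c,0],[0,0,-1.]]))
def tri(obs): # [(K,T,uv)]
    A=np.zeros((3,3));b=np.zeros(3)
    for K,T,uv in obs:
        d=T[:3,:3]@np.linalg.inv(K)@np.array([uv[0],uv[1],1.]);d/=np.linalg.norm(d)
        P=np.eye(3)-np.outer(d,d);A+=P;b+=P@T[:3,3]
    return np.linalg.solve(A,b)
E
python3 - <<'E'
from h import *
np.set_printoptions(precision=3,suppress=True)
s=read_state();print(s['t'],s['eef_pos'],s['orientation'],s['width'],s['force'])
print(q2R(s['orientation']))
ims=[]
for n in ('top','side'):
    K,T,im=snap(n,n+'0.png');print(n,T[:3,3])
    for q in ('wrench','grip','nut_top','station','mat','jar','amber_bottle','seal_ring','beaker'):
        for d in tip_of(q,n):
            p=W(T,d['position']);print(q,round(d['score'],2),p,pix(K,T,p).astype(int))
E
```

```text
0.0 [ 0.191 -0.489  0.231] [-0.001  0.983  0.185  0.   ] 0.08524100697245814 [-0.223 -0.069 -0.455]
[[ 0.931  0.364 -0.   ]
 [ 0.364 -0.931  0.001]
 [ 0.    -0.001 -1.   ]]
top [ 0.272 -0.014  1.673]
wrench 0.87 [0.696 0.202 0.007] [236 174]
grip 0.92 [0.57  0.212 0.031] [231 208]
nut_top 0.62 [ 0.369 -0.276  0.128] [380 263]
nut_top 0.6 [ 0.782 -0.209  0.095] [354 141]
nut_top 0.58 [ 0.573 -0.188  0.126] [351 200]
nut_top 0.5 [ 0.622 -0.385  0.092] [409 187]
station 0.88 [ 0.578 -0.185  0.002] [346 206]
station 0.83 [ 0.619 -0.385  0.003] [403 193]
station 0.64 [ 0.774 -0.21   0.001] [351 151]
station 0.6 [ 0.368 -0.277  0.005] [375 266]
mat 0.61 [ 0.574  0.207 -0.003] [234 208]
jar 0.6 [ 0.78  -0.003  0.003] [293 151]
amber_bottle 0.68 [0.47  0.477 0.001] [156 238]
seal_ring 0.47 [0.403 0.003 0.002] [293 256]
beaker 0.97 [ 0.43  -0.472 -0.005] [431 247]
side [0.477 0.84  1.019]
wrench 0.59 [0.697 0.207 0.003] [215 286]
grip 0.69 [0.567 0.204 0.029] [265 284]
nut_top 0.64 [ 0.777 -0.208  0.1  ] [211 150]
nut_top 0.62 [ 0.369 -0.275  0.128] [347 137]
nut_top 0.47 [ 0.572 -0.193  0.129] [278 151]
nut_top 0.41 [ 0.615 -0.386  0.086] [270 121]
station 0.88 [ 0.365 -0.275  0.001] [344 168]
station 0.85 [ 0.577 -0.19  -0.002] [276 183]
station 0.73 [ 0.619 -0.386  0.002] [269 141]
station 0.56 [ 0.781 -0.209  0.001] [213 174]
station 0.29 [0.573 0.211 0.004] [262 292]
mat 0.88 [0.573 0.206 0.   ] [263 291]
jar 0.91 [0.782 0.001 0.002] [199 224]
amber_bottle 0.67 [ 0.47   0.47  -0.001] [296 400]
amber_bottle 0.21 [ 0.781 -0.003  0.001] [200 223]
seal_ring 0.43 [0.697 0.207 0.004] [215 286]
seal_ring 0.41 [ 0.398  0.008 -0.   ] [332 236]
beaker 0.59 [ 0.428 -0.468 -0.001] [326 130]
```

```bash
python3 - <<'E'
import cv2
a=cv2.imread('pics/top0.png')[110:300,210:450];b=cv2.imread('pics/side0.png')[90:330,170:400]
a=cv2.resize(a,(400,317),interpolation=cv2.INTER_CUBIC);b=cv2.resize(b,(400,417),interpolation=cv2.INTER_CUBIC)
import numpy as np
c=np.zeros((417,800,3),np.uint8);c[:317,:400]=a;c[:,400:]=b;cv2.imwrite('pics/crop1.png',c)
E
```

```text
(no output)
```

View pics/crop1.png

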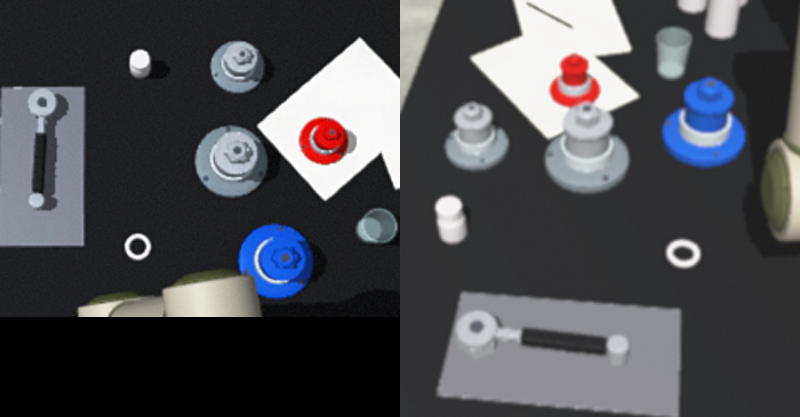

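The one meant is the grey, larger station at top-view pixel (351,200). The others are the small grey one (354,141), the red one (409,187) and the blue one (380,263). In the crop, the larger grey one is at (232,155), and it matches the networks' nut height of 0.127–0.129 m. Next I'll look at the nut from close by.

```bash
python3 - <<'E'
from h import *
np.set_printoptions(precision=4,suppress=True)
print(np.array(camera_params('wrist')['T_tool_cam']),np.array(camera_params('wrist')['mtx']))
Tc=np.array(camera_params('wrist')['T_tool_cam'])
M=q2R(down(0.0))
off=M@Tc[:3,3]; ax=M@Tc[:3,2]
for i,dy in enumerate((0.02,-0.04)):
    # put optical axis on nut
    tz=0.31; camz=tz+off[2]; k=(0.128-camz)/ax[2]
    p=np.array([0.574,-0.189])-off[:2]-ax[:2]*k+[0,dy]
    goto([p[0],p[1],tz],down(0.0))
    K,T,im=snap('wrist',f'nut{i}.png')
    for d in tip_of('nut_top','wrist'):
        q=W(T,d['position']);print(round(d['score'],2),q,pix(K,T,q))
    for d in tip_of('station','wrist'):
        q=W(T,d['position']);print('st',round(d['score'],2),q,pix(K,T,q))
    for d in masks_of('nut','wrist')[:2]:
        v,u=np.nonzero(d['mask']);print('nutmask',d['score'],len(u),u.min(),u.max(),v.min(),v.max(),u.mean(),v.mean())
print(read_state()['t'],T[:3,3])
a=np.hstack([cv2.resize(cv2.imread(f'pics/nut{i}.png')[60:360,130:430],(400,400)) for i in (0,1)]);cv2.imwrite('pics/nuts.png',a)
E
```

```text
[[-0.     -0.9601 -0.2797  0.0713]
 [ 1.      0.0003 -0.0011 -0.0003]
 [ 0.0011 -0.2797  0.9601 -0.1417]
 [ 0.      0.      0.      1.    ]] [[304.1949   0.     280.2264]
 [  0.     304.1949 209.481 ]
 [  0.       0.       1.    ]]
0.91 [ 0.578  -0.1874  0.1269] [296.0323 205.1457]
0.85 [ 0.3636 -0.2731  0.1311] [360.3796 366.0702]
0.72 [ 0.6211 -0.385   0.0909] [462.3877 161.7177]
0.6 [ 0.7851 -0.2084  0.0967] [318.0902  -0.104 ]
st 0.84 [ 0.5706 -0.1895  0.0006] [293.2511 187.6631]
st 0.76 [ 0.7784 -0.2069  0.0015] [308.2184  33.2604]
st 0.68 [ 0.6103 -0.3813 -0.0005] [423.1622 161.0695]
st 0.62 [ 0.368  -0.2714 -0.0029] [339.7555 303.2774]
nutmask 0.78 791 300 333 0 29 316.40202275600507 12.790139064475348
nutmask 0.69 762 340 374 336 366 356.50787401574803 349.96194225721786
0.97 [ 0.7816 -0.21    0.0982] [259.6098   3.2153]
0.86 [ 0.6158 -0.3851  0.0875] [409.7227 165.7017]
0.8 [ 0.5762 -0.1864  0.1276] [240.4269 207.0388]
0.77 [ 0.3673 -0.2727  0.1264] [313.1041 361.0408]
st 0.79 [ 0.6122 -0.381  -0.0024] [381.9397 159.4681]
st 0.78 [ 0.5757 -0.1886  0.0025] [252.4391 184.6257]
st 0.65 [ 0.3697 -0.2729  0.0005] [305.63   303.6099]
st 0.64 [ 0.7804 -0.2079 -0.0036] [263.1014  32.5973]
nutmask 0.9 791 242 275 0 29 259.19342604298356 12.563843236409609
nutmask 0.86 536 392 420 151 175 405.67723880597015 162.8320895522388
3.6417 [ 0.6679 -0.2308  0.4511]
```

View pics/nuts.png

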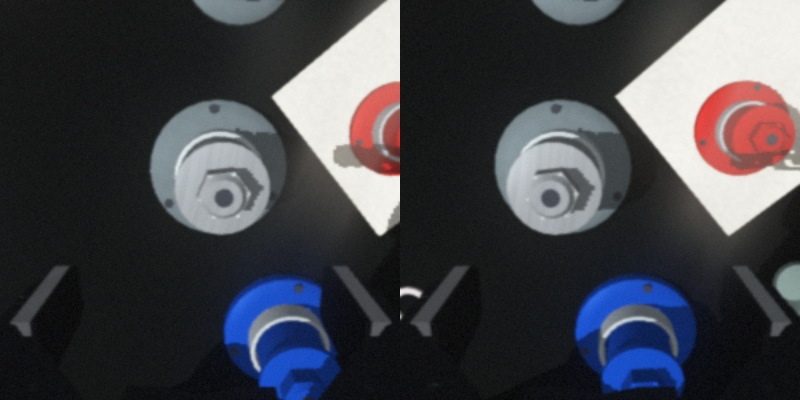

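```bash
cat >> h.py <<'E'
Tc=np.array(camera_params('wrist')['T_tool_cam'])
def aim(pt,tz,yaw=0.,shift=(0,0)):
    M=q2R(down(yaw));off=M@Tc[:3,3];ax=M@Tc[:3,2]
    p=np.array(pt[:2])-off[:2]-ax[:2]*((pt[2]-tz-off[2])/ax[2])+shift
    goto([p[0],p[1],tz],down(yaw))
def nearest(q,pt,K,T):
    c=[W(T,d['position']) for d in tip_of(q,'wrist')]
    return min(c,key=lambda p:np.linalg.norm(p-pt)) if c else None
E
python3 - <<'E'
from h import *
import pickle
np.set_printoptions(precision=4,suppress=True)
D=[]
def look(tag,q,pts,aimp,tz,sh):
    aim(aimp,tz,0.,sh); dwell(0.15)
    K,T,im=snap('wrist',tag+'.png'); out={}
    for n in q:
        p=nearest(n,np.array(pts),K,T); out[n]=p; print(tag,n,p)
    ms=[]
    for n in q:
        for d in masks_of(n,'wrist'):
            v,u=np.nonzero(d['mask']); ms.append((n,d['score'],d['mask'])); print('  m',n,round(d['score'],2),len(u),u.min(),u.max(),v.min(),v.max())
    D.append((tag,K,T,im,out,ms))
N=[.576,-.187,.127]
look('n0',['nut_top'],N,N,0.23,(0.01,0.02))
look('n1',['nut_top'],N,N,0.23,(-0.02,-0.02))
Wp=[.64,.205,.03]
look('w0',['wrench','grip'],Wp,Wp,0.25,(0,0.03))
look('w1',['wrench','grip'],Wp,Wp,0.25,(0,-0.03))
pickle.dump(D,open('D.pkl','wb'));print(read_state()['t'])
a=np.vstack([np.hstack([cv2.resize(cv2.imread(f'pics/{t}.png'),(400,300)) for t in r]) for r in (('n0','n1'),('w0','w1'))]);cv2.imwrite('pics/four.png',a)
E
```

```text
n0 nut_top [ 0.5754 -0.1829  0.1269]
  m nut_top 0.7 941 483 522 150 178
  m nut_top 0.62 1969 279 330 193 243
n1 nut_top [ 0.5762 -0.1871  0.1286]
  m nut_top 0.62 1040 449 491 117 147
  m nut_top 0.6 2128 233 286 159 210
  m nut_top 0.58 101 340 358 355 364
  m nut_top 0.42 415 105 140 276 305
w0 wrench [0.6993 0.2068 0.0021]
w0 grip [0.5696 0.212  0.0321]
  m wrench 0.7 4587 280 332 137 327
  m grip 0.89 2342 285 311 189 326
w1 wrench [0.7    0.2102 0.0016]
w1 grip [0.565  0.2105 0.0292]
  m wrench 0.65 4553 231 283 136 326
  m grip 0.89 2390 242 265 188 326
7.875
```

View pics/four.png

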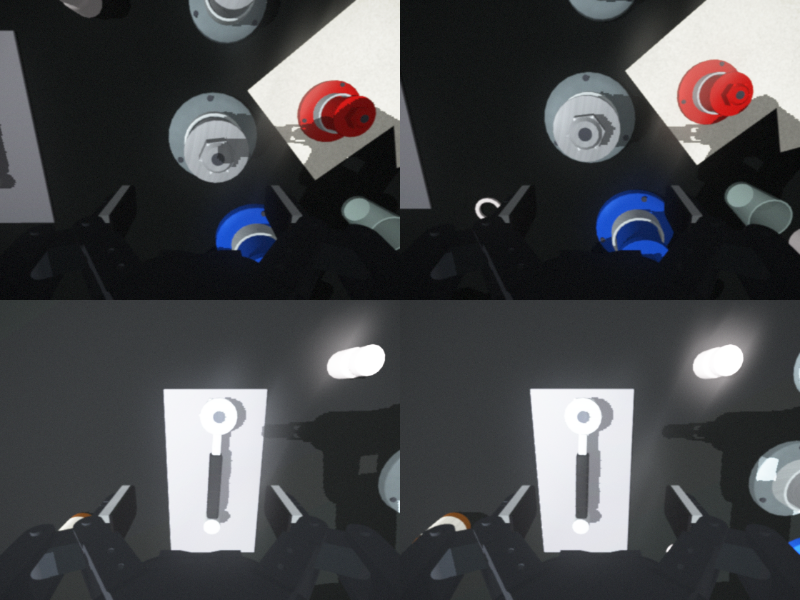

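```bash
cat > fit.py <<'E'
from h import *
import pickle
from scipy.optimize import minimize
np.set_printoptions(precision=4,suppress=True)
D=pickle.load(open('D.pkl','rb'))
S=4
def circ(r,z,cx=0,n=40,a0=0): a=np.arange(n)*2*np.pi/n+a0; return np.c_[cx+r*np.cos(a),r*np.sin(a),np.full(n,z)]
def box(x0,x1,w,z0,z1): return np.array([[x,y,z] for x in(x0,x1) for y in(-w/2,w/2) for z in(z0,z1)])
nut=[np.vstack([circ(.02/np.cos(np.pi/6),z,n=6,a0=np.pi/6) for z in(.104,.124)]+[circ(.0155,.129)])]
head=[np.vstack([circ(.03,z) for z in(.030,.040)]),np.vstack([circ(.0275,z) for z in(.004,.040)])]
grip=[box(-.1925,-.0675,.022,.019,.041)]
knob=[np.vstack([circ(.016,z,-.206) for z in(.004,.042)])]
neck=[box(-.0675,0,.011,.024,.036)]
def ren(parts,x,y,a,K,T,shape=(420,560)):
    im=np.zeros((shape[0]*S,shape[1]*S),np.uint8); Ti=np.linalg.inv(T); c,s=np.cos(a),np.sin(a)
    for P in parts:
        w=np.c_[x+c*P[:,0]-s*P[:,1],y+s*P[:,0]+c*P[:,1],P[:,2]]
        q=(w@Ti[:3,:3].T+Ti[:3,3])@K.T; uv=((q[:,:2]/q[:,2:]+.5)*S).astype(np.float32)
        cv2.fillConvexPoly(im,cv2.convexHull(np.round(uv*16).astype(np.int32)),1,shift=4)
    return im
def fit(obs,x0,steps):
    obs=[(p,K,T,cv2.resize(m.astype(np.uint8),None,fx=S,fy=S,interpolation=cv2.INTER_NEAREST)) for p,K,T,m in obs]
    def cost(v):
        c=0
        for p,K,T,m in obs:
            r=ren(p,*v,K,T); c+=1-(r&m).sum()/(r|m).sum()
        return c/len(obs)
    sim=np.vstack([x0]+[np.array(x0)+np.eye(3)[i]*steps[i] for i in range(3)])
    o=minimize(cost,x0,method='Nelder-Mead',options=dict(initial_simplex=sim,xatol=1e-4,fatol=1e-4,maxiter=120)); return o.x,o.fun
if __name__=='__main__':
    n0,n1,w0,w1=D
    O=[(nut,n0[1],n0[2],n0[5][1][2]),(nut,n1[1],n1[2],n1[5][1][2])]
    for o in (O[:1],O[1:],O):
        print('nut',min((fit(o,[.576,-.187,a],[.003,.003,.15]) for a in (-.35,0,.35)),key=lambda r:r[1]))
    w=head+grip+knob+neck
    O=[(w,d[1],d[2],d[5][0][2]) for d in(w0,w1)];G=[(grip,d[1],d[2],d[5][1][2]) for d in(w0,w1)]
    for o in(O[:1],O[1:],O,G):print('wr',fit(o,[.699,.208,0.],[.004,.004,.03]))
E
python3 fit.py
```

```text
nut (array([ 0.5752, -0.1892,  0.1087]), np.float64(0.03240199396885968))
nut (array([ 0.5755, -0.1891,  0.1112]), np.float64(0.022802436901653622))
nut (array([ 0.5754, -0.1891,  0.1044]), np.float64(0.02886235958036204))
wr (array([ 0.6996,  0.2044, -0.0378]), np.float64(0.05900038073231895))
wr (array([ 0.699 ,  0.2034, -0.0442]), np.float64(0.05659179299944439))
wr (array([ 0.6993,  0.2038, -0.0414]), np.float64(0.06091210598419833))
wr (array([ 0.6956,  0.204 , -0.0415]), np.float64(0.3234661559427637))
```

```bash
python3 - <<'E'
from h import *
np.set_printoptions(precision=4,suppress=True)
a=-0.0414; h=np.array([.6993,.2038]); g=h-.122*np.array([np.cos(a),np.sin(a)]); q=down(a)
move_gripper(0.055)
goto([g[0],g[1],0.09],q)
print(line_to([g[0],g[1],0.012],velocity=0.08,max_force=12))
s=read_state();print(s['eef_pos'],s['force'],g)
move_gripper(0.0)
s=read_state();print(s['width'],s['grip_force'],s['force'],s['eef_pos'])
line_to([g[0],g[1],0.06],velocity=0.06); dwell(.2)
s=read_state();print(s['t'],s['width'],s['force'],s['wrist_torque'],s['eef_pos'])
K,T,im=snap('wrist','held.png')
for n in('wrench','grip'): 
    for d in tip_of(n,'wrist')[:2]:print(n,d['score'],W(T,d['position']))
K,T,im2=snap('side','heldside.png')
for n in('wrench','grip'): 
    for d in tip_of(n,'side')[:2]:print(n,d['score'],W(T,d['position']))
p=pix(K,T,np.array([.65,.2,.08])).astype(int)
c=im2[p[1]-75:p[1]+75,p[0]-100:p[0]+100]
cv2.imwrite('pics/h2.png',np.hstack([cv2.resize(im,(400,300)),cv2.resize(c,(400,300))])[:,:,::-1])
E
```

```text
False
[0.5777 0.2089 0.0126] [ 0.2795 -0.7351 -0.0893] [0.5774 0.2088]
0.020781309260654152 60.22221922874451 [-1.7622 -1.0172  5.3625] [0.5777 0.2088 0.0126]
11.7417 0.02089630353305272 [-0.5952  0.4919 -4.0608] [-0.0816  0.155  -0.0183] [0.5773 0.2088 0.0596]
grip 0.67 [0.5669 0.2112 0.0787]
wrench 0.6 [0.7002 0.2053 0.0499]
wrench 0.54 [ 0.3993  0.0091 -0.0017]
grip 0.81 [0.5642 0.2086 0.0779]
```

View pics/h2.png

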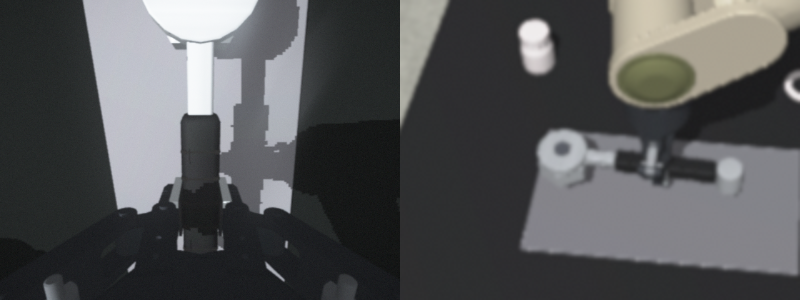

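```bash
cat >> h.py <<'E'
NC=np.array([.5754,-.1891]); L=.1217
def tcp(psi,z,c=NC): return [c[0]-L*np.cos(psi),c[1]-L*np.sin(psi),z]
def st():
    s=read_state(); return s,np.array(s['eef_pos']),np.array(s['force']),np.array(s['wrist_torque'])
E
python3 - <<'E'
from h import *
np.set_printoptions(precision=4,suppress=True)
# check of the head's near edge in held.png
K=np.array(camera_params('wrist')['mtx'])
print('edge pred',pix(K,Tc,np.array([L-.03,0,-.0274])),pix(K,Tc,np.array([L-.03,0,-.0174])))
im=cv2.imread('pics/held.png',0);print(im[30:90:2,262].tolist())
s,p,f,m=st(); line_to([p[0],p[1],.2],velocity=.2)
psi=.105
goto(tcp(psi,.20),down(psi)); line_to(tcp(psi,.165),velocity=.1); dwell(.3)
s,p,f0,m0=st();print(s['t'],p,tcp(psi,.165),f0,m0,s['joints'])
r=line_to(tcp(psi,.1150),velocity=.03,max_force=8)
s,p,f,m=st();print(r,p,f-f0,m-m0,s['t'])
snap('side','seat.png')
E
```

```text
edge pred [282.0252  57.9698] [281.8803  63.2787]
[248, 247, 246, 246, 245, 246, 246, 245, 246, 246, 247, 246, 239, 171, 178, 235, 235, 235, 233, 233, 236, 236, 235, 235, 231, 208, 208, 217, 234, 233]
15.2667 [ 0.4545 -0.2019  0.1654] [np.float64(0.45437025511350787), np.float64(-0.20185503244647499), 0.165] [-0.9887 -0.1486 -5.2314] [-0.005   0.0773 -0.0377] [-0.6541  0.3159  1.6751 -0.      1.1498  0.8117]
False [ 0.4545 -0.2019  0.1152] [ 0.3941 -0.7009  1.7752] [ 0.0613 -0.1732 -0.0044] 17.0833
```

```bash
cat >> h.py <<'E'
def tau(f0,m0):
    s,p,f,m=st(); d=p[:2]-NC; df=f-f0; Mx=q2R(s['orientation'])
    psi=np.arctan2(Mx[1,0],Mx[0,0])
    return psi,d[0]*df[1]-d[1]*df[0],(m-m0)[2],df,p
E
python3 - <<'E'
from h import *
import json
np.set_printoptions(precision=2,suppress=True)
psi=.105; s,p,f0,m0=st(); json.dump([f0.tolist(),m0.tolist()],open('f0.json','w'))
k=0
while psi>-1.15:
    psi-=.025; line_to(tcp(psi,.1148),down(psi),velocity=.03); dwell(.03)
    a,t,mz,df,p=tau(f0,m0); k+=1
    if k%3==0 or t>.6: print(round(psi,3),'%.3f t %.2f mz %.2f'%(a,t,mz),df)
    if t>.95 or np.linalg.norm(df)>14: break
print(read_state()['t'],p)
E
```

```text
0.03 0.031 t -0.08 mz -0.06 [0.82 0.65 1.73]
-0.045 -0.044 t 0.06 mz -0.38 [ 1.53 -0.55  1.05]
-0.12 -0.119 t 0.37 mz -0.45 [ 2.68 -3.4   0.51]
-0.195 -0.194 t 0.45 mz -0.43 [ 3.01 -4.36  0.85]
-0.27 -0.269 t 0.55 mz -0.42 [ 3.11 -5.53  0.58]
-0.345 -0.344 t 0.34 mz -0.44 [ 3.73 -4.3   0.96]
-0.42 -0.419 t 0.41 mz -0.40 [ 3.73 -5.34  0.75]
-0.495 -0.494 t 0.48 mz -0.35 [ 2.94 -6.09  0.63]
-0.57 -0.569 t 0.35 mz -0.39 [ 2.18 -4.78  0.38]
-0.645 -0.643 t 0.40 mz -0.35 [ 2.59 -6.08  1.5 ]
-0.72 -0.718 t 0.26 mz -0.33 [ 3.98 -6.31  0.65]
-0.795 -0.793 t 0.21 mz -0.28 [ 3.04 -5.5   1.06]
-0.87 -0.868 t 0.37 mz -0.14 [ 1.83 -6.81  0.6 ]
-0.895 -0.892 t 0.66 mz 0.02 [ 0.62 -9.32  0.77]
-0.92 -0.917 t 0.87 mz 0.32 [ -0.73 -10.72   1.73]
-0.945 -0.941 t 1.22 mz 0.65 [ -3.74 -11.83   1.79]
29.0333 [ 0.5  -0.09  0.11]
```

```bash
python3 - <<'E'
from h import *
import json
np.set_printoptions(precision=2,suppress=True)
f0,m0=map(np.array,json.load(open('f0.json')))
psi=-.945; last=None
a,t,mz,df,p=tau(f0,m0);print(a,t,mz,t+mz,df,read_state()['wrist_torque'])
for i in range(6):
    psi-=.01; line_to(tcp(psi,.1148),down(psi),velocity=.02); dwell(.05)
    a,t,mz,df,p=tau(f0,m0);print(round(psi,3),'%.3f t %.2f mz %.2f sum %.2f'%(a,t,mz,t+mz),df)
print(read_state()['t'])
E
```

```text
-0.9409651484681217 1.2192260869038278 0.6501320608901854 1.869358147794013 [ -3.74 -11.83   1.79] [-2.2   0.43  0.68]
-0.955 -0.951 t 1.12 mz 0.56 sum 1.69 [ -3.43 -11.06   0.52]
-0.965 -0.961 t 1.11 mz 0.67 sum 1.78 [ -2.92 -11.68   1.23]
-0.975 -0.971 t 1.15 mz 0.66 sum 1.81 [ -3.82 -11.1    1.55]
-0.985 -0.981 t 1.06 mz 0.69 sum 1.75 [ -2.9  -11.23   0.69]
-0.995 -0.991 t 1.20 mz 0.67 sum 1.87 [ -3.83 -12.12   2.31]
-1.005 -1.001 t 1.15 mz 0.68 sum 1.84 [ -3.11 -12.62   2.22]
30.8333
```

```bash
python3 - <<'E'
from h import *
import json
np.set_printoptions(precision=2,suppress=True)
f0,m0=map(np.array,json.load(open('f0.json')))
def step(psi,v=.02):
    line_to(tcp(psi,.1148),down(psi),velocity=v); dwell(.04)
    a,t,mz,df,p=tau(f0,m0);print(round(psi,3),'%.3f t %.2f mz %.2f sum %.2f'%(a,t,mz,t+mz),df)
for x in (-1.02,-1.035,-1.05,-1.065,-1.08,-1.09): step(x)
dwell(.25)
a,t,mz,df,p=tau(f0,m0);print(a,t+mz)
for x in (-1.06,-1.02,-.98,-.94,-.9,-.86,-.82,-.78,-.74): step(x,.03)
s,p,f,m=st();print(s['t'],s['width'],p)
E
```

```text
-1.02 -1.016 t 1.13 mz 0.70 sum 1.83 [ -3.46 -11.92   1.74]
-1.035 -1.031 t 1.36 mz 0.78 sum 2.14 [ -5.44 -12.52   1.91]
-1.05 -1.046 t 1.16 mz 0.74 sum 1.90 [ -4.3  -11.43   1.43]
-1.065 -1.061 t 1.30 mz 0.76 sum 2.06 [ -5.47 -12.09   1.72]
-1.08 -1.076 t 1.28 mz 0.80 sum 2.08 [ -5.55 -11.75   2.57]
-1.09 -1.086 t 1.17 mz 0.77 sum 1.95 [ -3.91 -13.11   2.1 ]
-1.0855401689018782 2.1195268083781014
-1.06 -1.056 t 1.13 mz 0.71 sum 1.84 [ -3.83 -11.96   1.19]
-1.02 -1.016 t 1.17 mz 0.70 sum 1.87 [ -3.6  -12.3    1.49]
-0.98 -0.976 t 1.15 mz 0.63 sum 1.78 [ -3.48 -11.7    0.93]
-0.94 -0.936 t 1.15 mz 0.57 sum 1.72 [ -3.23 -11.53   1.63]
-0.9 -0.898 t 0.57 mz 0.04 sum 0.60 [ 0.83 -8.5   0.83]
-0.86 -0.858 t 0.37 mz -0.13 sum 0.24 [ 1.79 -6.71  2.48]
-0.82 -0.818 t 0.32 mz -0.23 sum 0.09 [ 1.04 -4.97  1.98]
-0.78 -0.780 t 0.14 mz -0.21 sum -0.06 [ 2.11 -3.75  1.76]
-0.74 -0.741 t 0.14 mz -0.18 sum -0.04 [-0.18 -1.39  1.71]
35.95 0.021346833133462292 [ 0.49 -0.11  0.11]
```

```bash
python3 - <<'E'
from h import *
np.set_printoptions(precision=3,suppress=True)
psi=-.74
line_to(tcp(psi,.165),velocity=.05); s,p,f,m=st();print(p,f,m)
line_to(tcp(psi,.21),velocity=.1)
a=-.0414; g=np.array([.6993,.2038])-L*np.array([np.cos(a),np.sin(a)])
goto([g[0],g[1],.2],down(a)); line_to([g[0],g[1],.05],velocity=.12); dwell(.3)
s,p,f,m=st();print(s['t'],p,f,m)
K,T,im=snap('side')
for n in('wrench','grip'): 
    for d in tip_of(n,'side')[:2]:print(n,d['score'],W(T,d['position']))
q=pix(K,T,np.array([.65,.2,.06])).astype(int);c=im[q[1]-75:q[1]+75,q[0]-100:q[0]+100]
K,T,im=snap('wrist');cv2.imwrite('pics/back.png',np.hstack([cv2.resize(im,(400,300)),cv2.resize(c,(400,300))])[:,:,::-1])
E
```

```text
[ 0.485 -0.107  0.165] [ 0.23  -0.038 -4.827] [ 0.071  0.075 -0.004]
40.65 [0.578 0.209 0.05 ] [ 0.932 -0.533 -4.567] [0.001 0.084 0.011]
wrench 0.67 [0.696 0.208 0.04 ]
grip 0.72 [0.567 0.207 0.069]
```

View pics/back.png

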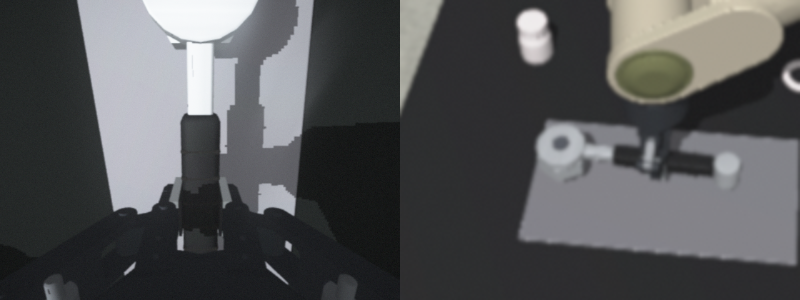

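The left wrist view shows the wrench held straight, with the head's edge at (200,42) as before. The right side view shows it level over the mat, with the head at (560,150). Now I'll lay it down.

```bash
python3 - <<'E'
from h import *
np.set_printoptions(precision=3,suppress=True)
s,p,f,m=st()
line_to([p[0],p[1],.018],velocity=.06)
print(line_to([p[0],p[1],.0115],velocity=.01,max_force=5)); s,p,f,m=st();print(p,f)
move_gripper(.055); dwell(.2); s,p,f,m=st();print(s['width'],f)
line_to([p[0],p[1],.12],velocity=.08); line_to([p[0],p[1],.25],velocity=.2); dwell(.2)
for n in('side','wrist','top'):
    K,T,im=snap(n)
    for q in('wrench','grip','jar','amber_bottle','seal_ring','beaker')[:2 if n=='wrist' else 6]:
        for d in tip_of(q,n)[:1]:print(n,q,d['score'],W(T,d['position']))
print(read_state()['t'])
K,T,im=snap('side');K,T,im2=snap('wrist');cv2.imwrite('pics/end.png',np.hstack([cv2.resize(im[90:330,170:490],(400,300)),cv2.resize(im2,(400,300))])[:,:,::-1])
E
```

```text
True
[0.578 0.209 0.013] [-0.165 -1.025  7.199]
0.05523543948579069 [-0.407 -0.366  0.09 ]
side wrench 0.92 [0.702 0.204 0.004]
side grip 0.82 [0.566 0.208 0.032]
side jar 0.72 [ 0.785 -0.002  0.001]
side amber_bottle 0.98 [0.472 0.472 0.001]
side seal_ring 0.52 [0.4   0.005 0.   ]
wrist wrench 0.57 [0.697 0.208 0.003]
wrist grip 0.62 [0.568 0.209 0.028]
top wrench 0.45 [0.699 0.2   0.008]
top jar 0.47 [ 0.78  -0.003  0.006]
top amber_bottle 0.56 [0.469 0.479 0.001]
top seal_ring 0.45 [0.403 0.005 0.002]
top beaker 0.73 [ 0.433 -0.475 -0.003]
46.0667
```

View pics/end.png

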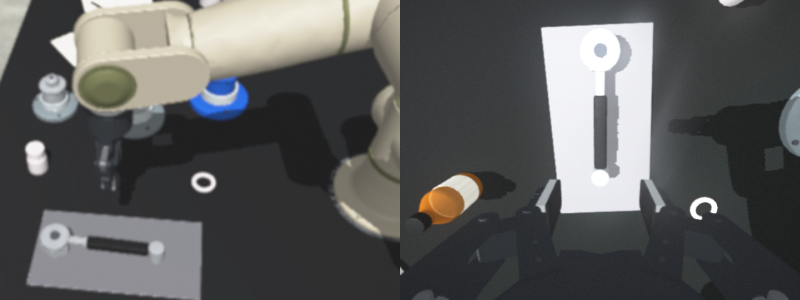

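The wrench lies flat on the mat (head at (55,236) in the side view), the gripper is clear, and the bystanders are where they were.

```bash
python3 -c "
from cell import *
print(hand_in())"
```

```text
the job is handed in; nothing more can be done
None
```

I handed the job in at about 46 s of the 72 s allowed; no verdict came back. By the force readings the nut reached its stop and the wrench clicked, with the handle stopped at about 0.15 rad by estimate; the wrench is back flat on the mat and the bystanders did not move.

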